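# Put the round cutting dies away in their holders

### The arm

A 6-joint arm with a two-finger parallel gripper is mounted at the origin on the work surface. World frame = base frame: x ahead of the robot, y to its left, z up, the work surface at z = 0. Lengths are in m, angles in rad, forces in N, time in s.
With the tool pointing down it reaches from about 0.2 to 0.875 m from the base axis. Payload 3.4 kg.
Tool frame: the origin (TCP) lies between the finger pads; the fingertips stand 25 mm ahead of it and the grasp point (between the pads) lies 6 mm ahead of it (r.nose_length is the z of the fingertips in the tool frame, in m); z points along the fingers, x is the direction in which the jaws open and shut, and the axes are right-handed (so a half turn about z gives the same grasp; the last joint's range is limited). The gripper opens to 94 mm and grips with 3 to 60 N. Pads are 16 mm wide; open, the fingers measure 119 mm over their backs; the gripper's body (75 mm by 177 mm) begins 78 mm behind the grasp point.
Start: joints at [-1.46, 0.276, 1.505, -0, 1.361, -0.121], TCP at [0.132, -0.56, 0.193] pointing down, gripper open.
Joint ranges: [-2.89, 2.89], [-0.75, 2.08], [0.22, 2.7], [-1.18, 4.32], [0.11, 2.71], [-2.7, 2.7]. Speed limits (rad/s): [2.57, 2.57, 3.14, 3.14, 3.14, 3.14].

### API

Orientations are given as a unit quaternion [w, x, y, z].
In Python, from plant import r, gripper_to, inverse_kinematics, vision, models, telemetry gives the robot as it stands. Calls block until the motion is done:
- r.move_to(position, orientation): joint-space move of the TCP to a pose.
- r.move_l(position, rot=None, vel=0.15, guard=None): straight line of the TCP; rot=None keeps the orientation; vel is the mean speed in m/s. With guard (N) it stops when the force on the tool has changed by that much, and returns True; else False.
- r.movej(angles): joint-space move.
- gripper_to(opening, f_grip=None): finger opening in m; f_grip is the grip in N (None keeps the last); returns when the fingers have stopped.
- r.hold(seconds).
- inverse_kinematics(position, orientation): joint angles nearest the present ones, or None.
- vision.snapshot(name): name is "side" or "top" or "wrist"; returns the picture (420x560x3 uint8, red, green, blue); there is no depth.
- vision.get_calibration(name): a dict with "fx", "fy", "cx", "cy" (pixels), "position" and "orientation" of the camera in the world. Camera axes: x right, y down, z forward; pixel columns grow to the right and rows downward; lengths in m; the calibration is good to about 2 mm. A picture is of the moment at which its call begins: read the wrist's pose just before it. get_calibration takes no time and is no camera call; for the wrist camera it gives the pose at the moment of the call.
A pose or a line that the arm cannot do raises r.PlanningError and nothing moves.
- r.sign_off(): hands the job in, once; it reports no verdict.
Trained networks look in the newest picture that a camera, given by its name, has taken for a name from the list of things; names that differ only in an ending like _2 or _b are one class to them, and where a whole thing is asked for, a point or a joint stands for the part that bears it (a point fixed in the world has none). Each returns a list of dicts, best first, with "score" (0 to 1); they miss things now and then, are a little off and sometimes report something else, mostly with a low value. They report only what shows in the picture. A call takes as long as a camera call. They do not tell look-alikes from the thing itself.
- models.boxes_of(thing, camera): "at" ([x, y, z] in m, in world coordinates, good to about 4 mm: the middle of the surface that is visible of it).
- models.regions_of(thing, camera): "pixels" (420x560 bool, what is visible of it).
- models.mark_of(thing, camera): "at" ([x, y, z] in m, in world coordinates, good to about 4 mm: a listed point, or the origin of a listed thing).
Readings, each from a call of its own:
- telemetry.current_t(): time.
- telemetry.current_joints(): joint angles.
- telemetry.current_dq(): joint speeds.
- telemetry.current_joint_efforts(): joint torques, N m.
- telemetry.current_ee_pos(): TCP position.
- telemetry.current_tool_rot(): TCP orientation.
- telemetry.current_wrist_force(): force on the tool from outside, world axes, zero at the start.
- telemetry.current_torque(): the same for the moment, N m.
- telemetry.current_opening(): finger opening in m.
Only numpy, scipy, OpenCV 4.12 (cv2) and the standard library are available. Lean on these libraries where they do the work, as an engineer would, in place of code of your own. Each camera call takes 0.05 s, during which the arm holds its last target.

### The job

Tidy the leather bench: put the three round cutting dies away, one after another, each standing upright and fully down in the recess of the wooden holder of its own size (largest die in the widest recess, smallest in the narrowest). Set them down rather than dropping them, and leave the square, strap-end and half-moon dies standing where they are.

Things in the scene. Friction and masses are not known exactly. Their poses are not given: they have to be found in the camera images.
- die_large: large round cutting die: a loose upright ring of plain strip steel, outside diameter 62 mm, wall 3 mm, open through the middle, 32 mm high, standing on the bench. Origin: centre of its underside; z up along its axis. Between 45 and 210 g.
- die_medium: medium round cutting die: a loose upright ring of plain strip steel, outside diameter 45 mm, wall 3 mm, open through the middle, 32 mm high, standing on the bench. Origin: centre of its underside; z up along its axis. Between 45 and 210 g.
- die_small: small round cutting die: a loose upright ring of plain strip steel, outside diameter 28 mm, wall 3 mm, open through the middle, 32 mm high, standing on the bench. Origin: centre of its underside; z up along its axis. Between 45 and 210 g.
- holder_large: holder for the large round die: a dark wooden block 100 x 100 x 12 mm, fixed to the bench, with a round recess 78 mm across and 6 mm deep in the middle of its top, grey felt on the recess floor. It takes the 62 mm die. Origin: centre of its underside on the bench; the recess floor is 6 mm and the rim 12 mm above it. x and y along its sides, z up.
- holder_medium: holder for the medium round die: a dark wooden block 100 x 100 x 12 mm, fixed to the bench, with a round recess 61 mm across and 6 mm deep in the middle of its top, grey felt on the recess floor. It takes the 45 mm die. Origin: centre of its underside on the bench; the recess floor is 6 mm and the rim 12 mm above it. x and y along its sides, z up.
- holder_small: holder for the small round die: a dark wooden block 100 x 100 x 12 mm, fixed to the bench, with a round recess 44 mm across and 6 mm deep in the middle of its top, grey felt on the recess floor. It takes the 28 mm die. Origin: centre of its underside on the bench; the recess floor is 6 mm and the rim 12 mm above it. x and y along its sides, z up.
- die_square: square cutting die, to be left alone: a loose square frame of strip steel, 45 x 45 mm outside, 32 mm high. Origin: centre of its underside; x, y along its sides.
- die_strap: strap-end cutting die, to be left alone: a loose long frame of strip steel, 75 x 31 mm, 32 mm high, pointed at its +x end. Origin: middle of its underside; x along its length.
- die_halfmoon: half-moon cutting die, to be left alone: a loose D-shaped frame of strip steel, flat side 63 mm long on -y, arc on +y reaching 33 mm from the flat, 32 mm high. Origin: on its underside, about mid-way between flat and arc.
There are look-alikes about, which are no part of the job. Leave any orange look-alike of the die_large alone.

How it is judged:
By the outcome, as a careful person would: the job done as asked, in the order asked, and still so for the second after the job is handed in, with the robot touching nothing.
It also fails if it takes over 86 s, if anything falls off the work surface, if the arm or the gripper's body presses on something with over 40 N, if the wrist force passes 120 N, or if a joint passes its speed limit or range.

## Working session

There is one attempt and no reset: what is moved stays moved. The work goes in short steps, each a Python script; the robot and the scene stay as the last script left them, time stands still between calls to the robot, and variables do not carry over. Pictures are saved under pics/ and viewed, and the job is handed in when it is done.

```bash
mkdir -p pics; ls
python3 - <<'E'
from plant import r, vision, models, telemetry
import cv2
for n in ("top","side","wrist"):
    im=vision.snapshot(n); cv2.imwrite(f"pics/{n}0.png",im[:,:,::-1])
    print(n,vision.get_calibration(n))
    for t in ["die_large","die_medium","die_small","holder_large","holder_medium","holder_small"]:
        print(t,[( [round(v,3) for v in d["at"]],round(d["score"],2)) for d in models.mark_of(t,n)])
print(telemetry.current_t())
E
```

```text
pics
top {'fx': 380.74194890268814, 'fy': 380.74194890268814, 'cx': 281.6596790342473, 'cy': 215.25487860727455, 'position': array([ 0.40199142, -0.01303418,  0.8174321 ]), 'orientation': array([ 0.05447644, -0.69482704,  0.71648571, -0.02993206])}
die_large [([0.331, 0.092, 0.003], 0.76), ([0.468, 0.001, -0.001], 0.6), ([0.611, -0.248, -0.004], 0.19)]
die_medium [([0.446, -0.369, -0.003], 0.89)]
die_small [([0.623, 0.107, -0.001], 0.56)]
holder_large [([0.605, 0.256, 0.005], 0.72)]
holder_medium [([0.443, 0.177, 0.005], 0.69)]
holder_small [([0.452, -0.172, -0.001], 0.92)]
side {'fx': 378.8723841854451, 'fy': 378.8723841854451, 'cx': 280.19096035083885, 'cy': 208.8448557584126, 'position': array([ 0.44084731, -0.64641479,  0.42448718]), 'orientation': array([-0.48366716,  0.8748862 , -0.01355489,  0.02136531])}
die_large [([0.328, 0.092, -0.003], 0.9), ([0.467, 0.003, 0.005], 0.58)]
die_medium [([0.447, -0.365, -0.001], 0.73)]
die_small [([0.626, 0.108, 0.003], 0.61)]
holder_large [([0.606, 0.256, -0.001], 0.74)]
holder_medium [([0.444, 0.176, -0.003], 0.89)]
holder_small [([0.449, -0.179, -0.003], 0.93)]
wrist {'fx': 299.6972107787089, 'fy': 299.6972107787089, 'cx': 282.1036526815599, 'cy': 214.8087600681593, 'position': array([ 0.19732733, -0.54506267,  0.38457368]), 'orientation': array([ 0.09146739,  0.77863145, -0.61653101, -0.07250031])}
die_large []
die_medium []
die_small []
holder_large []
holder_medium []
holder_small []
1.05
```

View pics/top0.png

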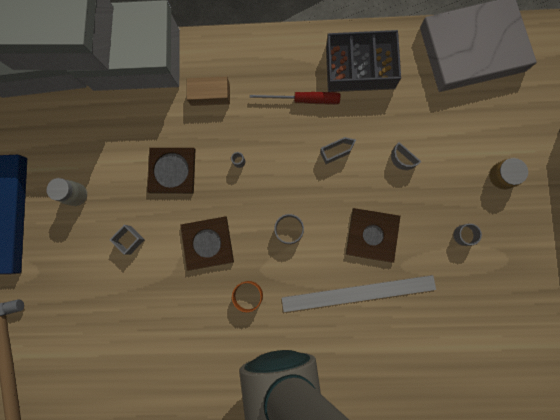

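View pics/side0.png

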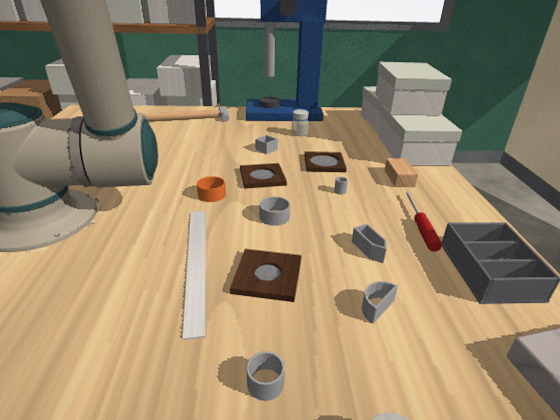

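The grey ring at top (289,229) is the large-die candidate. The orange ring at (248,296) is the look-alike, which I'll leave alone. The grey rings at (467,235) and (238,160) are the medium and small candidates. I'll confirm them by measured diameter and enlarged crops.

```bash
cat > h.py <<'E'
from plant import r, gripper_to, inverse_kinematics, vision, models, telemetry
import numpy as np, cv2
from scipy.spatial.transform import Rotation as R
def ray_pt(uv,c,z):
    q=c["orientation"]; M=R.from_quat(np.r_[q[1:],q[0]]).as_matrix()
    uv=np.atleast_2d(uv).astype(float)
    d=np.c_[(uv[:,0]-c["cx"])/c["fx"],(uv[:,1]-c["cy"])/c["fy"],np.ones(len(uv))]@M.T
    p=c["position"]; return p+d*((z-p[2])/d[:,2])[:,None]
def proj(P,c):
    q=c["orientation"]; M=R.from_quat(np.r_[q[1:],q[0]]).as_matrix()
    v=(np.atleast_2d(P)-c["position"])@M
    return np.c_[v[:,0]/v[:,2]*c["fx"]+c["cx"],v[:,1]/v[:,2]*c["fy"]+c["cy"]]
E
python3 - <<'E'
from h import *
im=vision.snapshot("top"); c=vision.get_calibration("top")
big=[]
for t,g in [("die_large",(289,229)),("die_medium",(467,235)),("die_small",(238,160)),("holder_large",(171,170)),("holder_medium",(207,243)),("holder_small",(373,235))]:
    for d in models.regions_of(t,"top"):
        m=d["pixels"].astype(np.uint8); ys,xs=np.nonzero(m)
        if abs(xs.mean()-g[0])>25 or abs(ys.mean()-g[1])>25: continue
        z=.012 if "holder" in t else .032
        cn=max(cv2.findContours(m,cv2.RETR_EXTERNAL,cv2.CHAIN_APPROX_NONE)[0],key=len)[:,0]
        W=ray_pt(cn,c,z)[:,:2].astype(np.float32)
        rect=cv2.minAreaRect(W*1000); print(t,round(d["score"],2),len(xs),"outline@top",np.round(rect[0],1),np.round(rect[1],1),round(rect[2]))
        break
    cr=im[max(0,g[1]-45):g[1]+45,g[0]-45:g[0]+45]; big.append(cv2.resize(cr,(260,260),interpolation=cv2.INTER_CUBIC))
o=np.vstack([np.hstack(big[:3]),np.hstack(big[3:])]); cv2.imwrite("pics/crops.png",np.clip(o[:,:,::-1].astype(float)*1.8,0,255).astype(np.uint8))
E
```

```text
die_large 0.57 234 outline@top [4.692e+02 4.000e-01] [60.2 60.3] 62
die_medium 0.78 403 outline@top [ 445.  -363.2] [58.1 42.7] 88
holder_large 0.72 2071 outline@top [606.  253.4] [103.2 100.4] 88
holder_medium 0.68 2300 outline@top [444.8 175.3] [102.5 105.1] 8
holder_small 0.58 2264 outline@top [ 451.8 -176.5] [101.6 100.4] 79
```

View pics/crops.png

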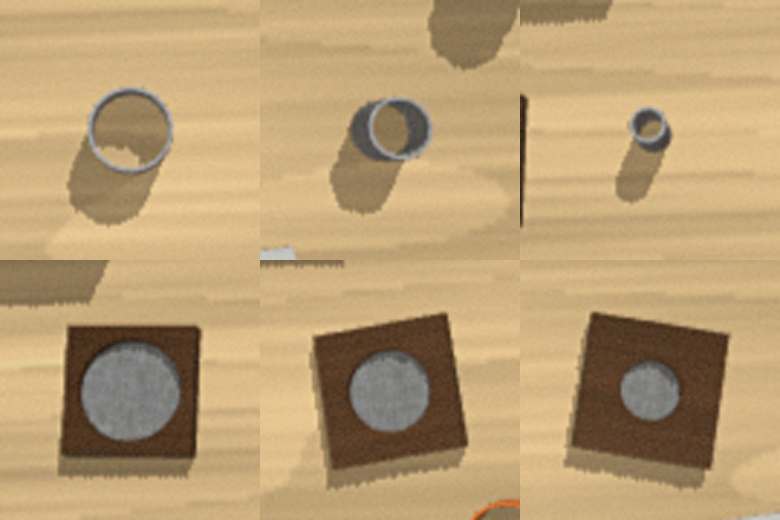

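The crops confirm plain grey rings of about 60 mm and 43 mm, a small one, and three recesses of clearly different widths. Next I'll get rim centres from Hough circles or the pixels.

Run:
```python
from h import *
c=vision.get_calibration("top")
for n,uv,z in [("L",(289,229),.032),("M",(470.1,234.3),.032),("S",(237.3,157.9),.032),("hL",(171,170.3),.009),("hM",(206.7,243.3),.009),("hS",(373,235.3),.009)]:
    print(n,np.round(ray_pt(uv,c,z),4))
c=vision.get_calibration("side")
big=[]
im=vision.snapshot("side")
for g in [(275,210),(266,375),(341,185),(325,161),(263,175),(267,274)]:
    cr=im[g[1]-45:g[1]+45,g[0]-45:g[0]+45]; big.append(cv2.resize(cr,(260,260),interpolation=cv2.INTER_CUBIC))
o=np.vstack([np.hstack(big[:3]),np.hstack(big[3:])]); cv2.imwrite("pics/crops2.png",o[:,:,::-1])
# IK check
def down(a): 
    q=(R.from_euler("z",a)*R.from_euler("x",np.pi)).as_quat(); return np.r_[q[3],q[:3]]
for p in [(.468,.002),(.446,-.366),(.624,.108),(.606,.255),(.444,.176),(.451,-.176)]:
    for deg in (-90,-45,0,45,90):
        for z in (.035,.16):
            q=inverse_kinematics([*p,z],down(np.radians(deg))); print(p,deg,z,None if q is None else np.round(q,2))
```

```text
L [[ 0.4676 -0.0014  0.032 ]]
M [[ 0.4452 -0.3685  0.032 ]]
S [[0.6226 0.1038 0.032 ]]
hL [[0.6068 0.2537 0.009 ]]
hM [[0.4444 0.1756 0.009 ]]
hS [[ 0.4506 -0.1777  0.009 ]]
(0.468, 0.002) -90 0.035 [-0.14  0.27  1.96 -0.    0.91  1.43]
(0.468, 0.002) -90 0.16 [-0.14  0.14  1.77 -0.    1.23  1.43]
(0.468, 0.002) -45 0.035 [-0.14  0.27  1.96 -0.    0.91  0.64]
(0.468, 0.002) -45 0.16 [-0.14  0.14  1.77 -0.    1.23  0.64]
(0.468, 0.002) 0 0.035 [-0.14  0.27  1.96 -0.    0.91 -0.14]
(0.468, 0.002) 0 0.16 [-0.14  0.14  1.77 -0.    1.23 -0.14]
(0.468, 0.002) 45 0.035 [-0.14  0.27  1.96 -0.    0.91 -0.93]
(0.468, 0.002) 45 0.16 [-0.14  0.14  1.77 -0.    1.23 -0.93]
(0.468, 0.002) 90 0.035 [-0.14  0.27  1.96 -0.    0.91 -1.72]
(0.468, 0.002) 90 0.16 [-0.14  0.14  1.77  0.    1.23 -1.72]
(0.446, -0.366) -90 0.035 [-0.81  0.41  1.73 -0.    1.    0.76]
(0.446, -0.366) -90 0.16 [-0.81  0.3   1.56 -0.    1.29  0.76]
(0.446, -0.366) -45 0.035 [-0.81  0.41  1.73 -0.    1.   -0.02]
(0.446, -0.366) -45 0.16 [-0.81  0.3   1.56 -0.    1.29 -0.02]
(0.446, -0.366) 0 0.035 [-0.81  0.41  1.73 -0.    1.   
[... 2071 characters left out ...]
 0.92 -1.34]
(0.444, 0.176) 90 0.16 [ 0.23  0.15  1.76 -0.    1.23 -1.34]
(0.451, -0.176) -90 0.035 [-0.52  0.29  1.93 -0.    0.92  1.05]
(0.451, -0.176) -90 0.16 [-0.52  0.16  1.74 -0.    1.24  1.05]
(0.451, -0.176) -45 0.035 [-0.52  0.29  1.93 -0.    0.92  0.27]
(0.451, -0.176) -45 0.16 [-0.52  0.16  1.74 -0.    1.24  0.27]
(0.451, -0.176) 0 0.035 [-0.52  0.29  1.93 -0.    0.92 -0.52]
(0.451, -0.176) 0 0.16 [-0.52  0.16  1.74 -0.    1.24 -0.52]
(0.451, -0.176) 45 0.035 [-0.52  0.29  1.93 -0.    0.92 -1.3 ]
(0.451, -0.176) 45 0.16 [-0.52  0.16  1.74 -0.    1.24 -1.3 ]
(0.451, -0.176) 90 0.035 [-0.52  0.29  1.93  0.    0.92 -2.09]
(0.451, -0.176) 90 0.16 [-0.52  0.16  1.74  0.    1.24 -2.09]
```

View pics/crops2.png

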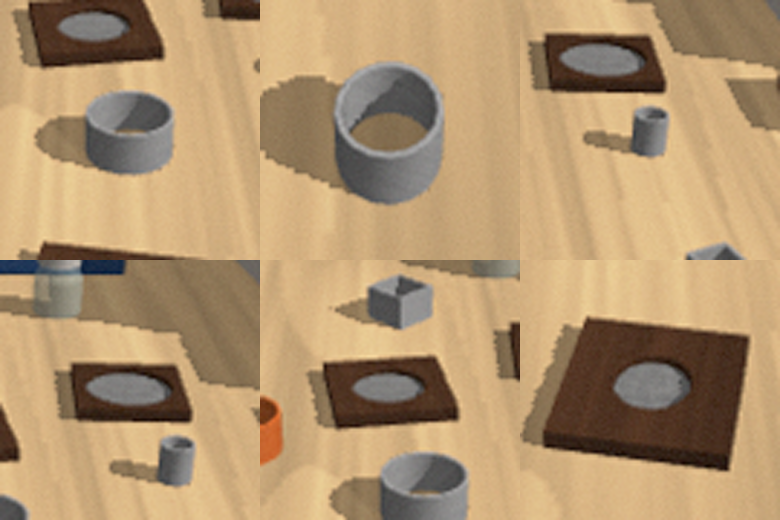

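```bash
cat >> h.py <<'E'
def down(a): 
    q=(R.from_euler("z",a)*R.from_euler("x",np.pi)).as_quat(); return np.r_[q[3],q[:3]]
T=telemetry
def st(s): print(s,"t",round(T.current_t(),2),"p",np.round(T.current_ee_pos(),4),"F",np.round(T.current_wrist_force(),1),"op",round(T.current_opening(),4))
TZ=.025+.010
def pick(xy,a,dia):
    q=down(a)
    r.move_to([*xy,.14],q); st("above")
    gripper_to(min(.094,dia+.03)); 
    hit=r.move_l([*xy,TZ],vel=.12,guard=6); st(f"down hit={hit}")
    if hit: return False
    gripper_to(dia-.008,f_grip=20); st("grip")
    if abs(T.current_opening()-dia)>.004: print("BAD GRIP"); return False
    r.move_l([*xy,.14],vel=.12); st("lift"); return abs(T.current_opening()-dia)<.004
def place(xy,a,dia):
    q=down(a)
    r.move_to([*xy,.14],q); st("over holder")
    r.move_l([*xy,TZ+.018],vel=.12)
    hit=r.move_l([*xy,TZ+.004],vel=.02,guard=3); st(f"set hit={hit}")
    im=vision.snapshot("side"); cv2.imwrite(f"pics/set{int(dia*1000)}.png",im[:,:,::-1])
    return hit
def release(xy,dia):
    gripper_to(dia+.024); st("open")
    r.move_l([*T.current_ee_pos()[:2],.15],vel=.12); st("up")
E
python3 - <<'E'
from h import *
print(pick((.468,.001),0,.062))
im=vision.snapshot("side"); cv2.imwrite("pics/liftL.png",im[:,:,::-1])
E
```

```text
above t 3.78 p [4.683e-01 3.000e-04 1.401e-01] F [ 1.3 -0.2  0.2] op 0.0942
down hit=False t 5.07 p [0.4686 0.0009 0.0355] F [-0.3 -0.1  0.9] op 0.0922
grip t 5.82 p [0.468 0.001 0.035] F [-0.5  0.1 -0.1] op 0.054
BAD GRIP
False
```

View pics/liftL.png

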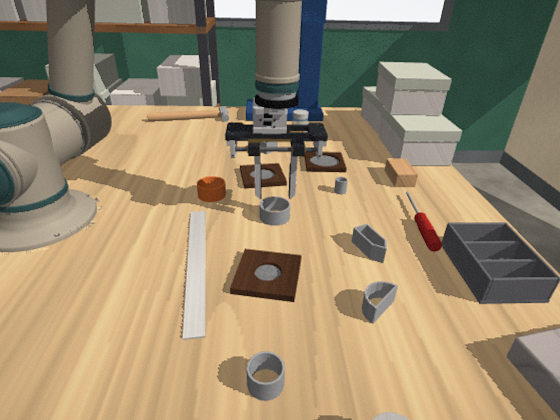

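Run:
```python
from h import *
c=vision.get_calibration("side")
print("tips expected",proj([[.441,.001,.01],[.495,.001,.01]],c), "die center base/top",proj([[.468,.001,0],[.468,.001,.032]],c), r.nose_length)
im=vision.snapshot("side"); cr=im[120:240,205:345]
cv2.imwrite("pics/c3.png",cv2.resize(cr,(700,600),interpolation=cv2.INTER_CUBIC)[:,:,::-1])
im=vision.snapshot("top"); cr=im[170:290,220:360]
cv2.imwrite("pics/c4.png",cv2.resize(cr,(700,600),interpolation=cv2.INTER_CUBIC)[:,:,::-1])
print(T.current_tool_rot())
```

```text
tips expected [[261.12031088 212.17640206]
 [287.70838344 212.08360432]] die center base/top [[274.35862755 216.25072805]
 [274.61625957 202.86067517]] 0.025
[-1.77825363e-06  9.99999998e-01 -1.59497356e-05 -6.36442522e-05]
```

View pics/c3.png

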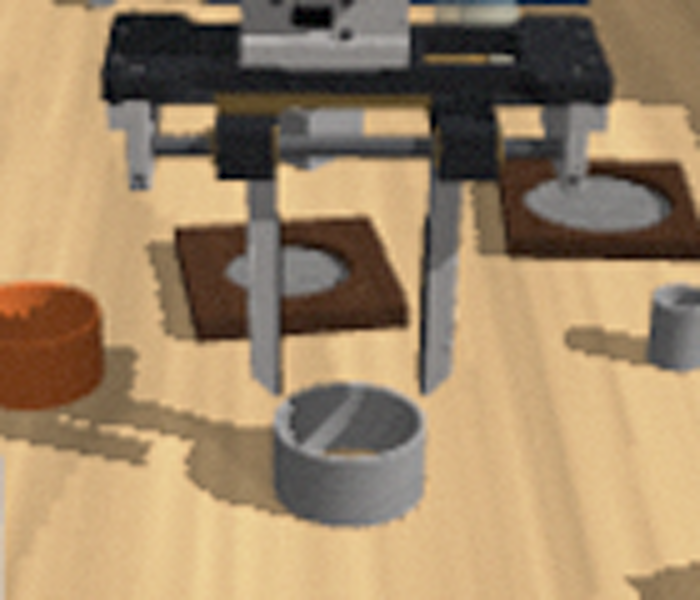

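View pics/c4.png

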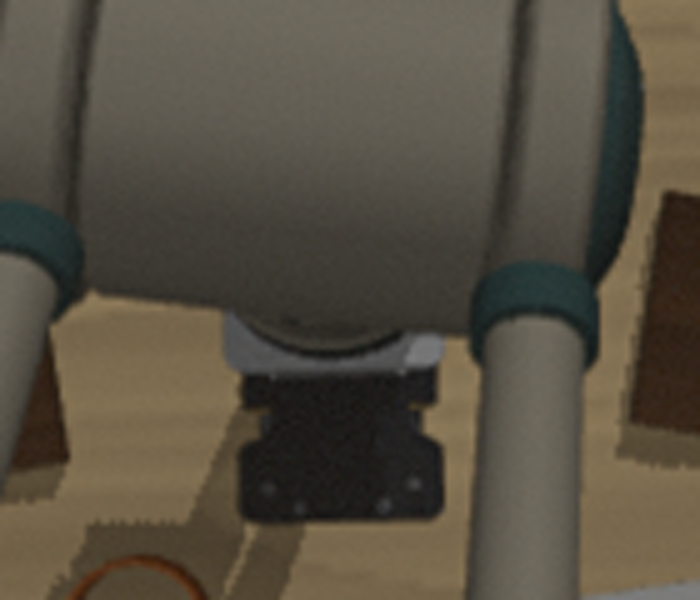

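Run:
```python
from h import *
im=vision.snapshot("wrist"); cv2.imwrite("pics/w1.png",im[:,:,::-1])
c=vision.get_calibration("wrist"); print(c["position"],T.current_joints())
print("tips expected",proj([[.441,.001,.01],[.495,.001,.01]],c), "die top",proj([[.468,.001,.0],[.468,.001,.032]],c))
```

```text
[0.46842968 0.06686621 0.2267288 ] [-1.46710921e-01  2.68705789e-01  1.96199074e+00  6.62595836e-06
  9.10899523e-01 -1.46730272e-01]
tips expected [[246.04901961 233.41504357]
 [317.63205661 233.40143182]] die top [[281.85886337 229.70556205]
 [281.7790898  242.79325652]]
```

View pics/w1.png

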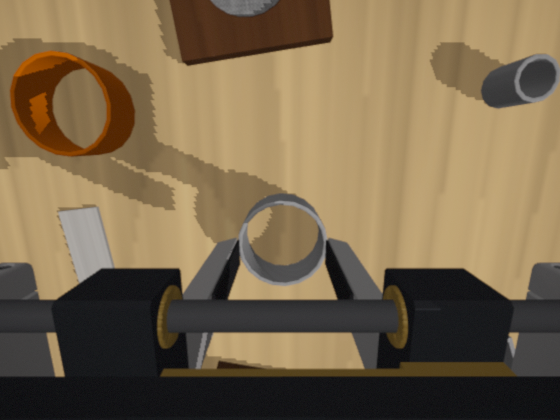

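Run:
```python
from h import *
c=vision.get_calibration("wrist")
def circ(x,y,z,d): 
    a=np.linspace(0,2*np.pi,60); P=proj(np.c_[x+d/2*np.cos(a),y+d/2*np.sin(a),0*a+z],c); return np.round([P[:,0].min(),P[:,0].max(),P[:,1].min(),P[:,1].max()])
for n,x,y,z,d in [("L top",.468,.001,.032,.062),("L bot",.468,.001,0,.062),("O top",.330,.092,.032,.062),("O bot",.330,.092,0,.062),("S top",.6235,.106,.032,.028),("S bot",.6235,.106,0,.028)]: print(n,circ(x,y,z,d))
# finger tips visible in side: where would the tip lie at x,y nominal?
cs=vision.get_calibration("side")
for z in (.01,.03,.04,.05): print(z,np.round(proj([[.441,.001,z],[.495,.001,z]],cs)))
for z in (.1,.113,.15): print("w z",z,np.round(proj([[.468-.088,.001,z],[.468+.088,.001,z]],cs)))
```

```text
L top [236. 327. 198. 285.]
L bot [242. 321. 191. 266.]
O top [  5. 108.  46. 153.]
O bot [ 45. 133.  61. 152.]
S top [517. 564.  51. 101.]
S bot [482. 522.  65. 107.]
0.01 [[261. 212.]
 [288. 212.]]
0.03 [[261. 204.]
 [288. 204.]]
0.04 [[261. 199.]
 [288. 199.]]
0.05 [[261. 195.]
 [288. 195.]]
w z 0.1 [[229. 172.]
 [321. 172.]]
w z 0.113 [[228. 166.]
 [322. 166.]]
w z 0.15 [[227. 148.]
 [323. 148.]]
```

The side view shows the fingertips at rows ~198, about z = 0.043, just above the rim. Telemetry implies z = 0.010, so the jaws closed over the ring instead of around it. Nothing was touched and the wrist force is ~0. I'll open and probe down gently with a guard.

Run:
```python
from h import *
gripper_to(.094)
h=r.move_l([.468,.001,.012],vel=.03,guard=4); st(f"probe {h}")
im=vision.snapshot("side"); a=cv2.resize(im[120:240,205:345],(400,343),interpolation=cv2.INTER_CUBIC)
im=vision.snapshot("wrist"); b=cv2.resize(im,(400,300))
cv2.imwrite("pics/p5.png",np.hstack([a[:300],b])[:,:,::-1])
```

```text
probe False t 7.71 p [0.4682 0.001  0.0121] F [ 0.3 -0.2  0.1] op 0.0945
```

View pics/p5.png

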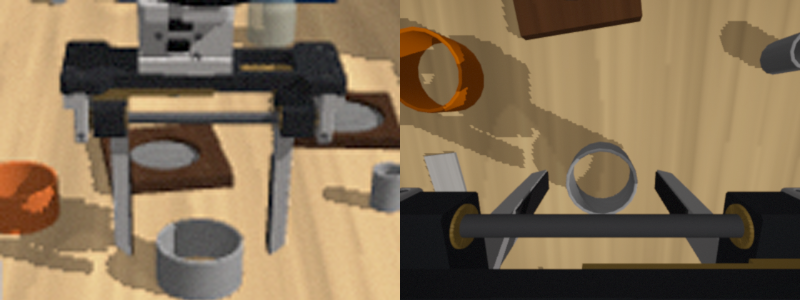

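Run:
```python
from h import *
try:
    h=r.move_l([.468,.001,-.018],vel=.02,guard=4); st(f"probe {h}")
except r.PlanningError as e: print("PE",e)
im=vision.snapshot("side"); a=cv2.resize(im[120:240,205:345],(400,343),interpolation=cv2.INTER_CUBIC)
im=vision.snapshot("wrist"); b=cv2.resize(im,(400,300))
cv2.imwrite("pics/p6.png",np.hstack([a[:300],b])[:,:,::-1])
```

```text
probe True t 8.93 p [ 0.468   0.001  -0.0124] F [-0.2 -0.2  5.1] op 0.0944
```

View pics/p6.png

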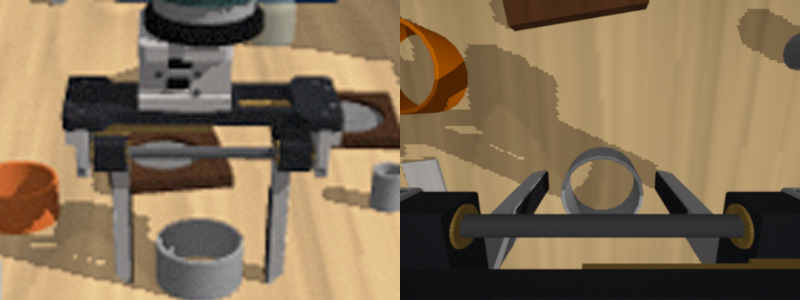

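The fingertips touch the bench at reported TCP z = -0.0124, so the heights in practice run about 37 mm off the stated tool length. x and y look centred. I'll use touch as the height reference for each pick.

```bash
cat >> h.py <<'E'
def grab(xy,dia,z0):
    r.move_l([*xy,z0+.010],vel=.05)
    gripper_to(dia-.008,f_grip=20); st("grip")
    if abs(T.current_opening()-dia)>.004: print("BAD GRIP"); return False
    r.move_l([*xy,z0+.11],vel=.12); st("lift"); return abs(T.current_opening()-dia)<.004
def pick(xy,a,dia):
    r.move_to([*xy,.11],down(a)); gripper_to(min(.094,dia+.03)); st("above")
    if r.move_l([*xy,.004],vel=.12,guard=6): st("EARLY HIT"); return False
    hit=r.move_l([*xy,-.02],vel=.02,guard=3); z0=T.current_ee_pos()[2]; st(f"bench {hit}")
    if not hit or not -.018<z0<-.008: return False
    return grab(xy,dia,z0)
def place(xy,a,dia,z0=-.0124):
    r.move_to([*xy,z0+.11],down(a)); st("over holder")
    r.move_l([*xy,z0+.026],vel=.12)
    hit=r.move_l([*xy,z0+.010],vel=.02,guard=3); st(f"set hit={hit} (expect z {z0+.016:.4f})")
    snap(f"set{int(dia*1000)}")
    return hit
def snap(n):
    a=vision.snapshot("side"); b=vision.snapshot("wrist")
    cv2.imwrite(f"pics/{n}.png",np.hstack([cv2.resize(a[100:310,120:400],(400,300)),cv2.resize(b,(400,300))])[:,:,::-1])
E
python3 - <<'E'
from h import *
ok=grab((.468,.001),.062,-.0124); snap("liftL2"); print(ok)
E
```

```text
grip t 9.98 p [ 0.4679  0.001  -0.0025] F [ 0.5 -0.6 -0.9] op 0.0629
lift t 10.97 p [0.4672 0.0011 0.0969] F [-0.  -0.1 -1.5] op 0.0624
True
```

View pics/liftL2.png

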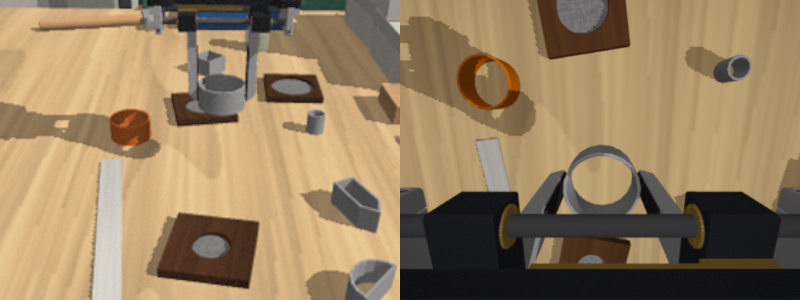

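The large die is held upright between the fingers. Placing it now.

Run:
```python
from h import *
print(place((.6065,.2545),0,.062))
```

```text
over holder t 12.18 p [0.6059 0.2531 0.0973] F [-0.4 -0.3 -1.7] op 0.0626
set hit=True (expect z 0.0036) t 13.59 p [0.6066 0.2546 0.0034] F [0.2 0.1 2.9] op 0.0621
True
```

View pics/set62.png

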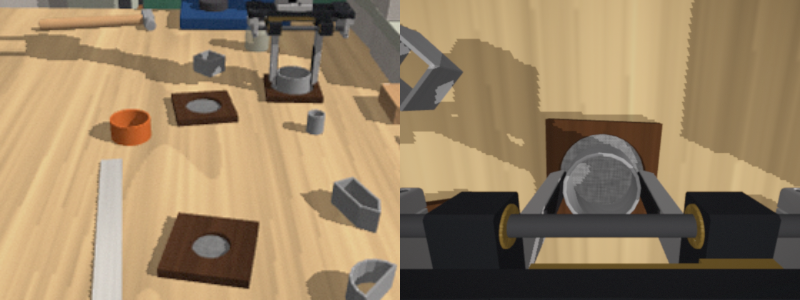

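The die touched at z = 0.0034 against an expected 0.0036 for the recess floor (0.0096 would be the rim). Releasing and checking.

```bash
cat >> h.py <<'E'
def release(dia):
    gripper_to(dia+.024); st("open")
    r.move_l([*T.current_ee_pos()[:2],.11],vel=.12); st("up")
E
python3 - <<'E'
from h import *
release(.062); snap("relL")
ok=pick((.4455,-.3675),np.radians(-45),.045); snap("liftM"); print(ok)
a=vision.snapshot("side"); cv2.imwrite("pics/s7.png",a[:,:,::-1])
E
```

```text
open t 14.27 p [0.6054 0.2542 0.0022] F [ 1.4 -0.8  0.6] op 0.0859
up t 15.32 p [0.6048 0.254  0.1091] F [-0.3 -0.1  0.2] op 0.086
above t 18.12 p [ 0.4457 -0.3674  0.11  ] F [-0.6 -0.1  0.2] op 0.0746
bench True t 19.98 p [ 0.4454 -0.3674 -0.0124] F [-0.4  0.5  3.7] op 0.0748
grip t 20.92 p [ 0.4455 -0.3674 -0.0026] F [ 1.   0.3 -0.4] op 0.0442
lift t 21.9 p [ 0.445  -0.367   0.0968] F [-0.6  0.2 -1.2] op 0.0437
True
```

View pics/relL.png

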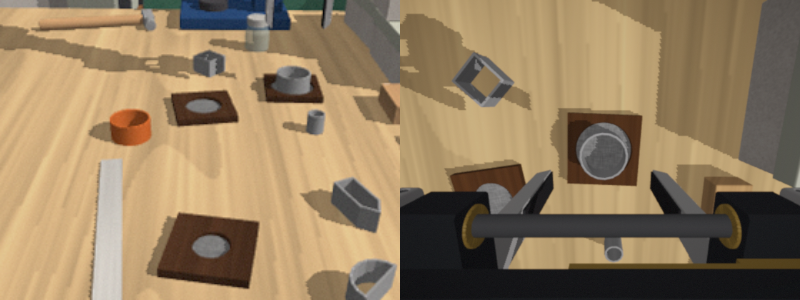

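View pics/liftM.png

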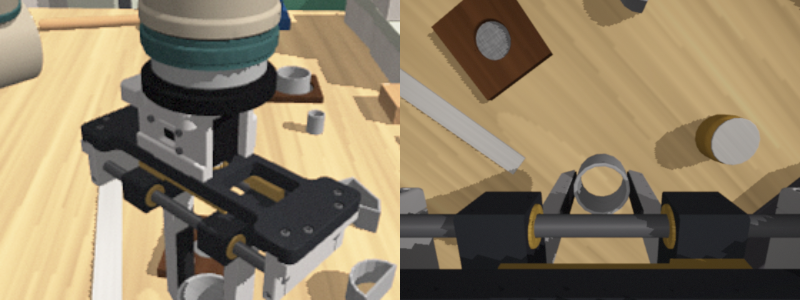

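View pics/s7.png

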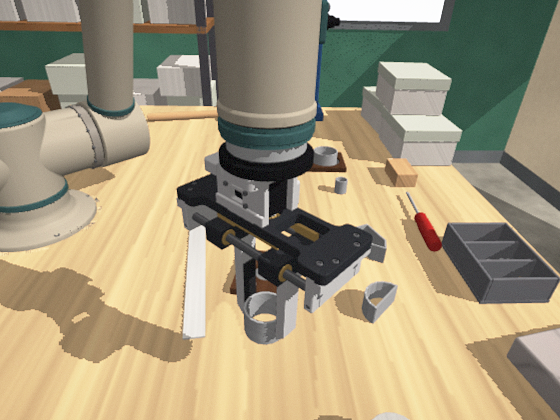

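The large die sits upright inside its recess and the medium one is held upright. Placing the medium one.

Run:
```python
from h import *
h=place((.4445,.1755),0,.045)
z=T.current_ee_pos()[2]
if h and abs(z-.0036)<.0025: release(.045); snap("relM")
else: print("CHECK")
```

```text
over holder t 24.01 p [0.4451 0.1749 0.0976] F [ 0.5 -0.1 -0.8] op 0.0443
set hit=True (expect z 0.0036) t 25.43 p [0.4446 0.1756 0.0032] F [-0.6 -0.6  4.7] op 0.0437
open t 26.12 p [0.4439 0.1754 0.0027] F [-0.9 -0.3  1.2] op 0.069
up t 27.16 p [0.4432 0.1752 0.1094] F [-0.8  0.7 -0.2] op 0.0691
```

```bash
ls pics; python3 -c "
import cv2,numpy as np,os
p='pics/relM.png' if os.path.exists('pics/relM.png') else 'pics/set45.png'
cv2.imwrite('pics/mm.png',np.vstack([cv2.imread('pics/set45.png'),cv2.imread(p)]))"
```

```text
c3.png
c4.png
crops.png
crops2.png
liftL.png
liftL2.png
liftM.png
p5.png
p6.png
relL.png
relM.png
s7.png
set45.png
set62.png
side0.png
top0.png
w1.png
wrist0.png
```

View pics/mm.png

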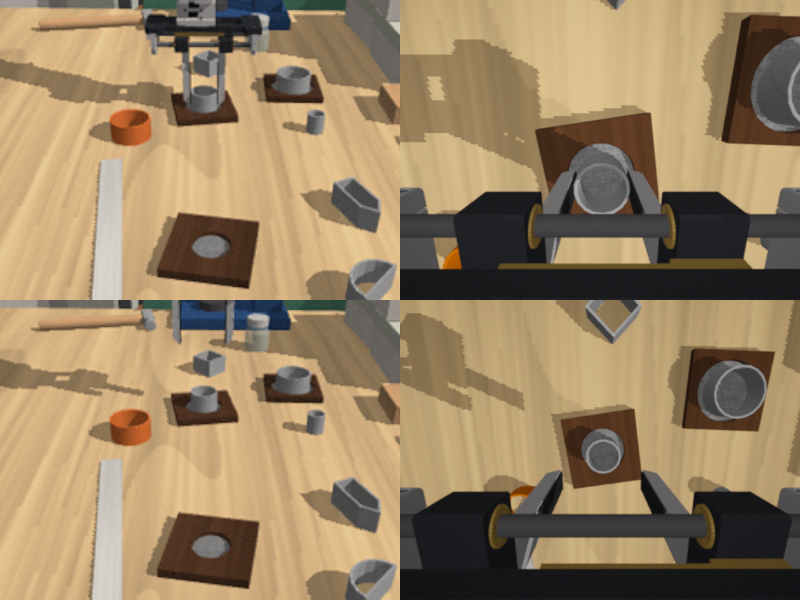

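Medium is seated. Picking the small die.

Run:
```python
from h import *
ok=pick((.6235,.106),0,.028); snap("liftS"); print(ok)
```

```text
above t 28.47 p [0.6231 0.1065 0.1105] F [-0.8 -0.6 -0.9] op 0.0583
bench True t 30.31 p [ 0.6234  0.106  -0.0124] F [-0.4 -0.5  3.4] op 0.058
grip t 31.25 p [ 0.6234  0.106  -0.0025] F [ 0.1  0.3 -1.2] op 0.0275
lift t 32.23 p [0.6228 0.106  0.0968] F [ 0.   0.2 -1.2] op 0.0272
True
```

View pics/liftS.png

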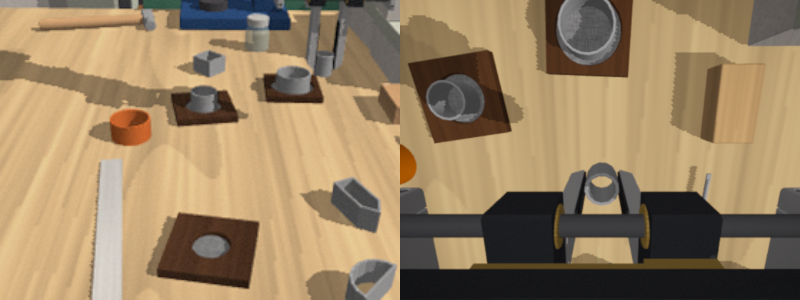

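The small die is held upright between the fingers, and the other two are seated in their holders. Placing the small one.

Run:
```python
from h import *
h=place((.451,-.177),0,.028)
z=T.current_ee_pos()[2]
if h and abs(z-.0036)<.0025: 
    release(.028); snap("relS")
    r.move_to([.25,-.45,.2],down(0)); st("away")
    cv2.imwrite("pics/topend.png",vision.snapshot("top")[:,:,::-1]); cv2.imwrite("pics/sideend.png",vision.snapshot("side")[:,:,::-1])
    for n in ("top","side"):
      for t in ("die_large","die_medium","die_small"):
        print(n,t,[(np.round(d["at"],3).tolist(),round(d["score"],2)) for d in models.mark_of(t,n)])
else: print("CHECK")
```

```text
over holder t 33.59 p [ 0.4519 -0.1767  0.0977] F [ 1.4  0.3 -0.9] op 0.0274
set hit=True (expect z 0.0036) t 35.01 p [ 0.4511 -0.1772  0.0033] F [-0.   0.5  4.2] op 0.0275
open t 35.69 p [ 0.4505 -0.1767  0.0028] F [ 0.5 -0.1  0.4] op 0.052
up t 36.73 p [ 0.4499 -0.1764  0.1093] F [-0.8  0.3  0.8] op 0.0521
away t 38.15 p [ 0.2506 -0.4491  0.1995] F [-0.1 -0.2 -0.4] op 0.052
top die_large [([0.609, 0.254, 0.007], 0.72), ([0.332, 0.09, 0.004], 0.6)]
top die_medium [([0.445, 0.173, 0.002], 0.49)]
top die_small [([0.456, -0.176, 0.006], 0.64)]
side die_large [([0.607, 0.254, 0.012], 0.85), ([0.33, 0.093, -0.002], 0.67)]
side die_medium [([0.442, 0.177, 0.006], 0.87)]
side die_small [([0.449, -0.176, 0.008], 0.64)]
```

View pics/topend.png

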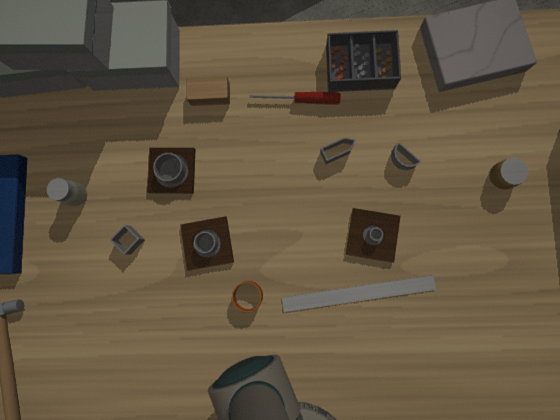

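View pics/sideend.png

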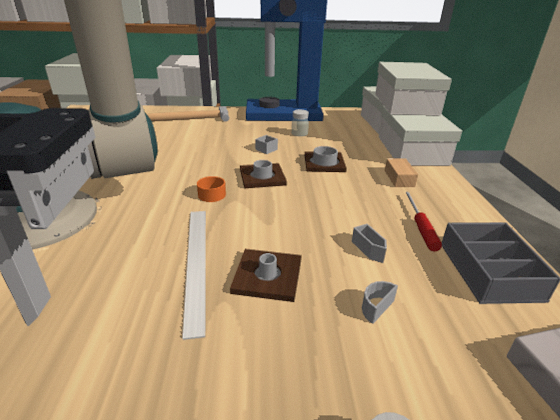

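All three dies stand upright in their recesses: top (171,170), (207,243) and (373,235). The square, strap-end, half-moon and orange dies are where they started.

```bash
python3 -c "
from plant import r
r.sign_off()"
```

```text
the job is handed in; nothing more can be done
```

I put the large, medium and small round dies, in that order, into their matching holders and handed the job in at about 38 s of the 86 s allowed.

- **Seating:** each die touched down at TCP z of 3.2–3.4 mm. The recess floor predicts 3.6 mm and a die caught on the rim would give 9.6 mm. The last pictures show all three upright in their recesses, within about 5 mm of centre by the networks.
- **Left alone:** the square, strap-end, half-moon and orange dies look the same in the first and last pictures.
- **Failed first grasp:** the first try on the large die closed above the ring without touching it. The fingertips met the bench at TCP z = −12.4 mm, about 37 mm off the stated tool length. I measured heights by touching the bench from then on, with a light press of no more than about 5 N by the readings.
- **Small disagreement:** in the last check the networks put the dies' undersides at 2–12 mm, where 6 mm is right. That is mostly within their stated error, and I relied on the touch heights instead.

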